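# Weigh down and clamp a glued toy-truck bed

## Task

The green bed of the toy truck has just been glued: first drop both brass weights into it and let go of them. Then pump the red trigger of the clamp (squeeze it towards the black grip, let it spring back, again) until the orange pad meets the side of the bed, and finish while still squeezing the trigger, with the sprung pad pressed in about half way and the robot holding it there. Never press the pad nearly all the way in, since that crushes the bed; move the jaw only with the trigger, and leave the tools, tyre, tin and paint can where they are.

Things in the scene. Friction and masses are not known exactly. Their poses are not given: they have to be found in the camera images.
- clamp: bar clamp on a fixed plywood board 18 mm thick, 180 mm wide. Origin on the bench under the clamp's axis; x along the axis towards the bed, z up. Along x (mm): board from -228 to 187, grey housing -175 to -75 (top z 80) bearing red trigger (-129 at rest) and fixed black grip (-93); then jaw head and orange pad (axis at z 50), the bed, and a fixed wooden stop, face at 165, top z 72
- grip_top (a point): middle of the top of the fixed black grip, z 138 mm: an upright plate 14 mm thick along the clamp's x, 36 mm wide along y; its upper 58 mm stand free. It does not move
- trigger_top (a point): middle of the top (z 140 mm) of the red trigger: an upright plate 10 mm thick along the clamp's x, 36 mm wide, free above z 84 mm. At rest 36 mm behind the grip, middle to middle. The two plates measure 48 mm over their outer faces at rest and 28 mm fully squeezed: fingers closing along the clamp's x from above can squeeze them together
- trigger (a joint): trigger travel towards the grip: 0 rest, 0.020 m hard stop. Springs back (2 to 4 N). Squeezing takes 5 to 8 N plus the pad's force. Going forward, its pawl catches the next bar tooth (pitch 6 mm) and moves the jaw 1:1: a full stroke advances it 14 to 20 mm. Going back it slips over the teeth; return it nearly to 0 for a full new bite
- jaw (a joint): advance of bar and jaw head towards the bed, 0 (fully back) to 0.09 m. Only 3 N of friction hold it: when the trigger is let go after the pad has pressed on the bed, the jaw falls back until the pad hardly presses or just clears. The pressure lasts only while the trigger is kept squeezed
- pad (a joint): how far the sprung orange pad is pushed back towards the jaw head: 0 (free) to 0.018 m (bottomed). 1.2 N per mm, so this reads the clamping force. Wanted at the end: about 0.009 m (0.0045 to 0.0115 m will do); above 0.014 m (17 N) the bed is crushed
- pad_face (a point): centre of the front face of the orange pad, a disc 34 mm across on the clamp's axis; it starts 25 to 55 mm away from the bed's side
- bed: green open-topped truck bed, loose, 100 mm along its x, 140 along y, 55 tall, walls and floor 6 mm thick, about 0.35 kg; origin at the centre of its underside, axes nearly parallel to the clamp's. It stands on the board between pad and stop, some 2 to 8 mm short of the stop, and may slide up to it when pressed; the pad meets its side at its x = -50 mm
- weight_a: brass weight standing on the bench, upright cylinder 30 mm across and 34 mm tall with a small knob on top (46 mm in all), about 0.2 kg; origin at the centre of its underside
- weight_b: second brass weight, the same as the first
- hammer: hammer lying on the bench at the left. Leave alone
- screwdriver: screwdriver lying on the bench at the left. Leave alone
- paint_can: steel paint can with a blue label, 76 mm across, 90 mm tall, at the right. Leave alone
- tyre: spare black toy tyre, 66 mm across, 22 mm thick, lying flat at the right. Leave alone
- parts_tin: open red tin with two compartments, 110 x 150 x 40 mm, empty, at the right. It is not the truck bed. Leave alone
Things that resemble listed ones, but are neither listed nor needed, are in the scene too. Leave any purple look-alike of the weight_a alone.

How it is judged:
By the outcome, as a careful person would: the job done as asked, in the order asked, and still so for the second after the job is handed in, while the arm keeps its last pose, push and grip.
It also fails if it takes over 72 s, if anything falls off the work surface, if the arm or the gripper's body presses on something with over 40 N, if the wrist force passes 120 N, or if a joint passes its speed limit or range.

## Robot

A 6-joint arm with a two-finger parallel gripper is mounted at the origin on the work surface. World frame = base frame: x ahead of the robot, y to its left, z up, the work surface at z = 0. Lengths are in mm, angles in degrees, forces in N, time in s.
With the tool pointing down it reaches from about 350 to 850 mm from the base axis. Payload 8.1 kg.
Tool frame: the origin (TCP) lies midway between the tips of the shut fingers; the grasp point (between the pads) lies 19 mm behind it; z points along the fingers, y is the direction in which the jaws open and shut (so a half turn about z gives the same grasp; the last joint's range is limited). The gripper opens to 85 mm and grips with 20 to 120 N. Pads are 22 mm wide; open, the fingers measure 114 mm over their backs; the gripper's body (76 mm by 85 mm) begins 54 mm behind the grasp point. The pads swing forward as they close: fully open they stand 13 mm farther back than shut.
Start: joints at [61.799, 7.471, 85.268, -0, 87.261, -4.893], TCP at [237.383, 551.048, 204.992] pointing down, gripper open.
Joint ranges: [-169.43, 169.43], [-51.17, 129.36], [1.28, 143.12], [-76.62, 256.62], [0, 156.53], [-152.29, 152.29]. Speed limits (degrees/s): [136.94, 136.94, 159.86, 180, 180, 180].

## Interface

Orientations are given as [roll, pitch, yaw] about the fixed x, y, z axes, in that order (R = Rz(yaw) Ry(pitch) Rx(roll)).
In Python, from bench import telemetry, snapshot, camera_params, job gives the robot as it stands. The module is installed in compiled form; this text tells all that it offers.
- The arm moves only by the shell command python3 -m jog 'ROWS' [FORCE]. ROWS is JSON, a list that holds one entry, the list of rows, each a list of 7 numbers: the shift along the tool's x, y, z in units of 50 mm (1.0 is 50 mm), then the turn, a rotation vector about the tool's x, y, z in units of 2 pi rad (1.0 is 2 pi rad), then the opening, from 0 (shut) to 1 (fully open). In form: [[[dx, dy, dz, rx, ry, rz, claw], ...]]. A call has 1 to 12 rows; each row shifts and turns the commanded pose from where the row before left it, along the tool's axes as they then stand; what a row does not reach is not made up. A row lasts 1/8 s, in which the tool goes at most 62.5 mm and 10.7 degrees, less where a joint would pass 70% of its speed; a pose out of reach is approached as far as the arm can. A call with a number of a shift or a turn outside -1 to 1 is refused whole. A call with a gripper value outside its range is refused whole. The fingers move at their own pace and stop on an object; FORCE is the grip in N (left out, the last holds). Time passes only in rows, so rows that do not move let the fingers close. It gives the time, the measured TCP pose, the force and the opening at its end, in the units of the state.
- telemetry.sense(): the state, without advancing time (a new reading comes with each control period).
- snapshot(name): name is "scene" or "top"; returns (picture, depth): 384x512x3 uint8, red, green, blue; 384x512 float32, mm along the optical axis (not along the pixel's ray), 0 where there is no reading.
- camera_params(name): a dict with "K" (3x3 intrinsics, pixels), "extrinsics" (4x4, takes a point from camera to world coordinates). Camera axes: x right, y down, z forward; pixel columns grow to the right and rows downward; lengths in mm; the calibration is good to about 2 mm. A picture is of the moment at which its call begins. camera_params takes no time and is no camera call.
- job.hand_in(): hands the job in, once; it reports no verdict.
The state is a dict: "time": time; "joint_pos": joint angles; "qd": joint speeds; "joint_efforts": joint torques, N m; "tool_pos": TCP position; "tcp_rot": TCP orientation; "ft_force": force on the tool from outside, world axes, zero at the start; "wrist_torque": the same for the moment, N m; "finger_gap": finger opening in mm.
Only numpy, scipy, OpenCV 4.12 (cv2) and the standard library are available. Lean on these libraries where they do the work, as an engineer would, in place of code of your own. Each camera call takes 0.05 s, during which the arm holds its last target. There are 200 camera calls.

## Working session

There is one attempt and no reset: what is moved stays moved. The work goes in short steps, Python scripts to look and compute and a shell command to move; the robot and the scene stay as the last step left them, time stands still between calls to the robot, and variables do not carry over. Pictures are saved under pics/ and viewed, about 8 in all and at most 12, crops included, and the job is handed in when it is done.

```bash
mkdir -p pics
python3 - <<'E'
from bench import telemetry, snapshot, camera_params
import cv2,numpy as np
for n in("scene","top"):
    p,d=snapshot(n); cv2.imwrite(f"pics/{n}0.png",p[:,:,::-1]); np.savez(f"{n}0.npz",p=p,d=d)
    c=camera_params(n); print(n,np.round(c["K"],1).tolist(),np.round(c["extrinsics"],3).tolist())
s=telemetry.sense(); print(s["tool_pos"],s["tcp_rot"],s["finger_gap"],s["time"])
E
```

```text
scene [[497.6, 0.0, 239.0], [0.0, 497.6, 191.9], [0.0, 0.0, 1.0]] [[-0.067, 0.583, -0.81, 1877.8], [0.998, 0.021, -0.067, 97.35], [-0.022, -0.812, -0.583, 1117.216], [0.0, 0.0, 0.0, 1.0]]
top [[400.2, 0.0, 253.6], [0.0, 400.2, 190.8], [0.0, 0.0, 1.0]] [[-0.021, -0.992, 0.123, 305.732], [-1.0, 0.022, 0.009, -24.716], [-0.012, -0.123, -0.992, 1453.836], [0.0, 0.0, 0.0, 1.0]]
[237.14046034 550.5709282  204.03366894] [-1.79905341e+02 -6.00171967e-03  1.56693870e+02] 85.32871410151577 0.1
```

View pics/top0.png

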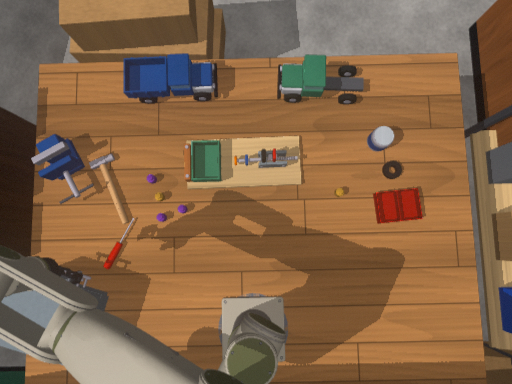

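View pics/scene0.png

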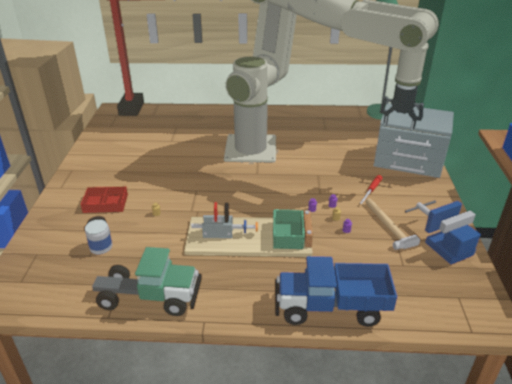

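Top view: the brass weights are yellow, at (159,197) among the purple look-alikes (152,179), (162,217) and (182,209), and alone at (339,191). The clamp axis runs left in the image (world +y). The green bed is at (205,160), with the trigger and grip near (265–275,155). Next I measure these and confirm in an enlarged crop.

```bash
cat > h.py <<'E'
import cv2,numpy as np
from bench import camera_params
def ray(n,uv,z):
    c=camera_params(n);K=np.array(c["K"]);E=np.array(c["extrinsics"])
    uv=np.atleast_2d(uv).astype(float)
    d=(E[:3,:3]@np.linalg.inv(K)@np.c_[uv,np.ones(len(uv))].T).T
    o=E[:3,3]; return o+d*((z-o[2])/d[:,2])[:,None]
def proj(n,P):
    c=camera_params(n);K=np.array(c["K"]);E=np.linalg.inv(np.array(c["extrinsics"]))
    q=K@(E[:3,:3]@np.atleast_2d(P).T+E[:3,3:]); return (q[:2]/q[2]).T
def blobs(p,lo,hi,roi,amin=8):
    h=cv2.cvtColor(p,cv2.COLOR_RGB2HSV);m=cv2.inRange(h,np.array(lo),np.array(hi))
    k=np.zeros_like(m);x0,y0,x1,y1=roi;k[y0:y1,x0:x1]=m[y0:y1,x0:x1]
    n,l,s,c=cv2.connectedComponentsWithStats(k)
    return [(np.round(c[i],1),s[i],l==i) for i in range(1,n) if s[i][4]>=amin]
E
python3 - <<'E'
from h import *
t=np.load("top0.npz");s=np.load("scene0.npz")
a=t["p"][125:230,135:355];b=s["p"][185:265,140:370]
A=cv2.resize(a,None,fx=3.5,fy=3.5,interpolation=cv2.INTER_CUBIC);B=cv2.resize(b,None,fx=2.8,fy=2.8,interpolation=cv2.INTER_CUBIC)
W=np.zeros((A.shape[0]+B.shape[0],800,3),np.uint8);W[:A.shape[0],:A.shape[1]]=A;W[A.shape[0]:,:B.shape[1]]=B
cv2.imwrite("pics/crop1.png",W[:600,:,::-1])
for nm,im,roi in(("top",t,(140,130,355,235)),("scene",s,(140,185,370,265))):
    p=im["p"]
    for lab,lo,hi in(("brass",(18,140,80),(30,255,255)),("red",(0,170,80),(6,255,255)),("red2",(174,170,80),(180,255,255)),("orange",(8,190,150),(17,255,255)),("green",(60,80,30),(90,255,255))):
        for c,st,m in blobs(p,lo,hi,roi,4):
            ex=""
            if lab=="green":
                cc=max(cv2.findContours(m.astype(np.uint8),0,2)[0],key=cv2.contourArea);ex=cv2.minAreaRect(cc)
            print(nm,lab,c,st.tolist(),ray(nm,c,{"brass":23,"green":55,"orange":50}.get(lab,140))[0].round(0),np.median(im["d"][m]).round(),ex)
E
```

```text
top brass [339.  191.9] [335, 188, 9, 9, 61] [ 473. -319.   23.] 1425.0 
top brass [158.9 196.4] [155, 192, 10, 9, 60] [471. 330.  23.] 1430.0 
top red [273.9 154.7] [273, 149, 3, 13, 35] [589. -83. 140.] 1339.0 
top orange [235.3 159.9] [234, 156, 3, 9, 19] [593.  51.  50.] 1414.0 
top green [208.7 161. ] [191, 141, 29, 40, 651] [590. 145.  55.] 1453.0 ((205.0, 160.5), (39.0, 28.0), 90.0)
scene red [215.1 208.9] [215, 203, 2, 12, 14] [617. -86. 140.] 1615.0 
scene green [286.8 234.4] [274, 210, 30, 38, 527] [634. 147.  55.] 1614.0 ((288.5, 228.5), (29.0, 37.0), 0.0)
scene green [295.8 213.8] [288, 211, 15, 8, 39] [524. 179.  55.] 1703.0 ((295.2385559082031, 214.159912109375), (14.03566837310791, 6.697222709655762), 4.085616588592529)
scene green [283.8 219.8] [283, 219, 3, 3, 4] [558. 137.  55.] 1725.0 ((283.7500305175781, 219.75003051757812), (0.7071067094802856, 2.8284268379211426), 45.0)
scene green [291.7 219.8] [287, 218, 10, 4, 13] [557. 164.  55.] 1720.0 ((291.61767578125, 219.5294189453125), (9.216353416442871, 2.6678919792175293), 14.03624439239502)
scene green [154.1 256.6] [140, 248, 28, 17, 377] [ 757. -267.   55.] 1401.0 ((153.5, 256.0), (16.0, 27.0), 90.0)
```

View pics/crop1.png

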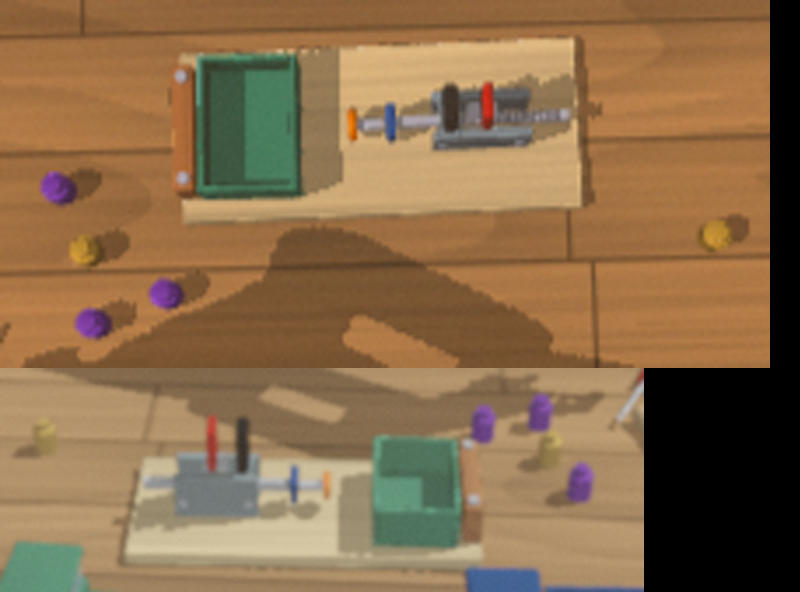

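The enlarged crop confirms the picks. Top-crop (85,250) and (716,235) are plain brass cylinders with knobs, so those are the weights. The three purple ones at (58,187), (166,294) and (93,323) stay untouched. The orange pad is at (352,124), black grip (450,107), red trigger (487,105) and the board corners are clear.

Run:
```python
from h import *
t=np.load("top0.npz")
cr=np.array([[180,53],[576,38],[581,208],[183,222]])/3.5+[135,125]
C=ray("top",cr,18);print(C.round(0).tolist())
mid1=(C[0]+C[3])/2;mid2=(C[1]+C[2])/2;x=mid1-mid2;yaw=np.arctan2(x[1],x[0]);u=np.array([np.cos(yaw),np.sin(yaw)])
o=(mid1[:2]+mid2[:2])/2+u*((228-187)/2);print("len",np.linalg.norm(x),"yaw",np.degrees(yaw),"origin",o,"grip",o-93*u,"trig",o-129*u)
for c,st,m in blobs(t["p"],(120,100,40),(150,255,255),(140,130,355,235)): print("purple",c,ray("top",c,23)[0].round())
g=np.array([[196,57],[298,55],[300,194],[198,194]])/3.5+[135,125]
G=ray("top",g,73);print("bed",G.round(0).tolist(),G.mean(0),"in clamp", (G.mean(0)[:2]-o)@u)
print("trig px@140",ray("top",np.array([[487,86],[487,105],[450,86],[450,105]])/3.5+[135,125],139).round(0).tolist())
```

```text
[[678.0, 231.0, 18.0], [684.0, -185.0, 18.0], [504.0, -184.0, 18.0], [498.0, 228.0, 18.0]]
len 414.27211377908014 yaw 90.78114791124035 origin [590.61012124  43.29585168] grip [591.87800704 -49.69550526] trig [592.36880154 -85.69215956]
purple [150.6 178.2] [538. 361.  23.]
purple [181.9 208.6] [425. 247.  23.]
purple [160.8 217. ] [397. 323.  23.]
bed [[659.0, 205.0, 73.0], [659.0, 102.0, 73.0], [517.0, 102.0, 73.0], [519.0, 204.0, 73.0]] [588.22368086 153.26705178  73.        ] in clamp 109.99351456805167
trig px@140 [[607.0, -85.0, 139.0], [588.0, -84.0, 139.0], [608.0, -49.0, 139.0], [589.0, -49.0, 139.0]]
```

```bash
python3 -m jog '[[[0,0,0,0,0,-0.0223,0.8],[0,0,0,0,0,-0.0223,0.8],[0,0,0,0,0,-0.0223,0.8],[-0.77,-0.745,0.15,0,0,0,0.8],[-0.77,-0.745,0.15,0,0,0,0.8],[-0.77,-0.745,0.15,0,0,0,0.8],[-0.77,-0.745,0.15,0,0,0,0.8],[-0.77,-0.745,0.15,0,0,0,0.8],[-0.77,-0.745,0.15,0,0,0,0.8],[0,0,0,0,0,0,0.8]]]' 40
python3 - <<'E'
from h import *
from bench import snapshot,telemetry
s=telemetry.sense();print(s["tool_pos"].round(1),s["tcp_rot"].round(2),s["finger_gap"],s["joint_pos"].round(0))
p,d=snapshot("scene")
for c,st,m in blobs(p,(18,80,60),(32,255,255),(140,185,370,265),8): print(c,st.tolist(),ray("scene",c,23)[0].round(0))
a=cv2.resize(p[100:250,250:400],None,fx=4,fy=4,interpolation=cv2.INTER_CUBIC);cv2.imwrite("pics/near_a.png",a[:,:,::-1])
E
```

```text
time: 1.35
tool_pos: [473.1, 327.4, 158.6]
tcp_rot: [-179.9, -0.1, -179.5]
ft_force: [0.1, -0.3, -0.3]
finger_gap: 68.2
[473.1 327.4 158.6] [-1.799e+02 -8.000e-02 -1.795e+02] 68.20721375025107 [ 30.   5.  93.  -0.  82. -61.]
[367.9 201.6] [366, 199, 4, 7, 14] [401. 444.  23.]
[155.7 209. ] [151, 202, 10, 15, 126] [ 475. -323.   23.]
[336.5 213.7] [332, 206, 10, 16, 115] [477. 324.  23.]
[272.  212.9] [269, 209, 7, 9, 16] [481.  97.  23.]
[289.5 209. ] [279, 209, 22, 1, 22] [456. 159.  23.]
[193.1 216.9] [191, 216, 6, 3, 8] [ 515. -181.   23.]
[257. 217.] [247, 217, 21, 1, 21] [507.  45.  23.]
[186.9 236.4] [185, 230, 4, 13, 15] [ 621. -187.   23.]
[153. 246.] [149, 246, 9, 1, 9] [ 673. -292.   23.]
[196.5 255. ] [189, 255, 16, 1, 16] [ 710. -142.   23.]
[224.  255.1] [213, 255, 22, 2, 23] [707. -54.  23.]
[268.5 256. ] [248, 256, 42, 1, 42] [705.  89.  23.]
[182.1 263.9] [179, 263, 8, 2, 9] [ 753. -182.   23.]
```

View pics/near_a.png

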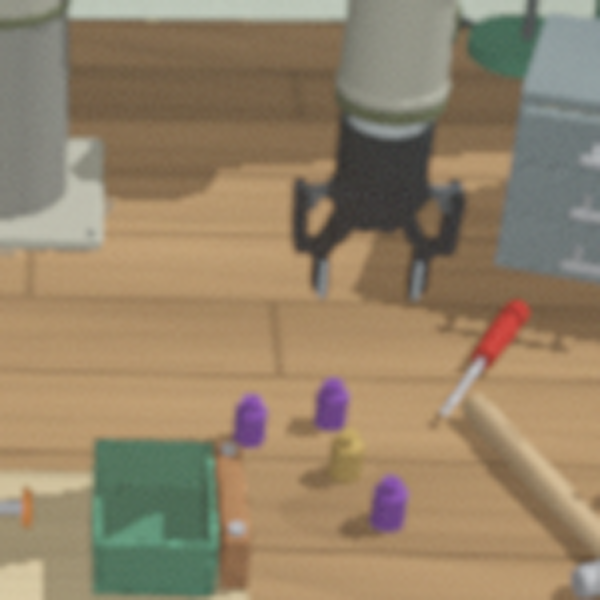

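The gripper is hanging above the brass weight (crop (345,458)) and the two views agree on it to about 5 mm. The fingers clear the purple ones, so I go down and grip.

```bash
python3 -m jog '[[[0,0,0.8,0,0,0,0.8],[0,0,0.8,0,0,0,0.8],[0,0,0.8,0,0,0,0.8],[0,0,0.55,0,0,0,0.8],[0,0,0,0,0,0,0.8],[0,0,0,0,0,0,0],[0,0,0,0,0,0,0],[0,0,0,0,0,0,0],[0,0,0,0,0,0,0],[0,0,0,0,0,0,0]]]' 40
python3 -m jog '[[[0,0,-0.5,0,0,0,0],[0,0,-0.9,0,0,0,0],[0,0,-0.9,0,0,0,0],[0,0,0,0,0,0,0]]]' 40
```

```text
time: 2.65
tool_pos: [472.6, 331.3, 14.1]
tcp_rot: [179.9, 0.1, -179.2]
ft_force: [-0.4, -0.7, 6.1]
finger_gap: 14.0
time: 3.15
tool_pos: [474.3, 332.3, 132.7]
tcp_rot: [179.8, 0.4, -179.2]
ft_force: [0.9, 0.7, -1.7]
finger_gap: 13.9
```

Run:
```python
from h import *
from bench import snapshot,telemetry
s=telemetry.sense();print(s["tool_pos"].round(1),s["finger_gap"],s["ft_force"])
p,d=snapshot("scene");q,_=snapshot("top")
a=cv2.resize(p[110:250,290:390],(430,600),interpolation=cv2.INTER_CUBIC);b=cv2.resize(q[150:250,120:185],(370,600),interpolation=cv2.INTER_CUBIC);cv2.imwrite("pics/grasp_a.png",np.hstack([a,b])[:,:,::-1])
```

```text
[474.3 332.3 132.7] 13.94091666305284 [ 0.94447467  0.68458122 -1.70895567]
```

View pics/grasp_a.png

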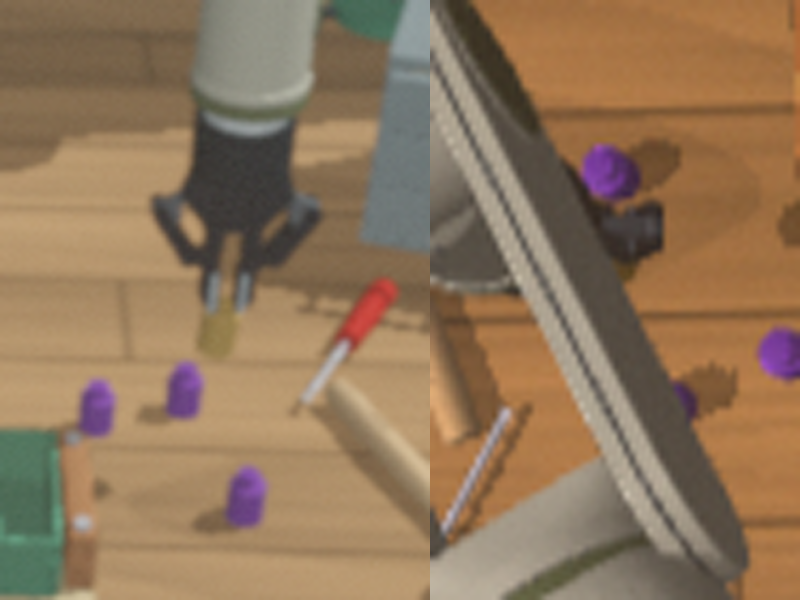

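It is holding the weight by its knob: the brass body hangs below the fingertips at (217,333), and the purple ones are untouched. I check the hanging height with depth.

```bash
cat >> h.py <<'E'
def pts(n,m,d):
    c=camera_params(n);K=np.array(c["K"]);E=np.array(c["extrinsics"])
    v,u=np.nonzero(m&(d>0));z=d[v,u]
    X=np.linalg.inv(K)@np.c_[u,v,np.ones(len(u))].T*z
    return (E[:3,:3]@X).T+E[:3,3]
E
python3 - <<'E'
from h import *
from bench import snapshot,telemetry
p,d=snapshot("scene")
for c,st,m in blobs(p,(18,80,60),(34,255,255),(332,175,350,200),8):
    P=pts("scene",m,d);print(c,st.tolist(),np.percentile(P,[5,50,95],axis=0).round(0).tolist(), ray("scene",[c[0],st[1]+st[3]],107)[0])
# weight b and purple-reference check
for c,st,m in blobs(p,(18,120,60),(34,255,255),(145,195,165,225),8):
    P=pts("scene",m,d);print("b",np.percentile(P,[5,50,95],axis=0).round(0).tolist())
print(proj("scene",[[474,332,133],[474,332,100]]))
E
```

```text
[339.9 187.5] [334, 179, 13, 16, 115] [[307.0, 313.0, 1.0], [480.0, 327.0, 138.0], [488.0, 350.0, 161.0]] [480.05261421 327.86946107 107.        ]
b [[474.0, -332.0, 8.0], [484.0, -320.0, 28.0], [490.0, -311.0, 45.0]]
[[341.68888331 187.80848637]
 [340.74611721 195.63616444]]
```

```bash
python3 -m jog '[[[-0.566,-0.712,-0.1,0,0,0,0],[-0.566,-0.712,-0.1,0,0,0,0],[-0.566,-0.712,-0.1,0,0,0,0],[-0.566,-0.712,0,0,0,0,0],[-0.566,-0.712,0,0,0,0,0],[0,0,0,0,0,0,0],[0,0,0,0,0,0,0]]]' 60
python3 - <<'E'
from h import *
from bench import snapshot,telemetry
s=telemetry.sense();print(s["tool_pos"].round(1),s["finger_gap"],s["ft_force"].round(1))
p,d=snapshot("scene");q,_=snapshot("top")
x,y=proj("scene",[s["tool_pos"]])[0];print(x,y,proj("scene",[s["tool_pos"]-[0,0,30]]))
y0=int(y)-60;x0=int(x)-50
a=cv2.resize(p[y0:y0+120,x0:x0+100],(500,600),interpolation=cv2.INTER_CUBIC);cv2.imwrite("pics/over_a.png",a[:,:,::-1]);print(x0,y0)
E
```

```text
time: 4.18
tool_pos: [613.9, 154.6, 140.3]
tcp_rot: [-180.0, -0.2, -179.3]
ft_force: [-0.5, -0.4, -1.0]
finger_gap: 13.1
[613.9 154.6 140.3] 13.123931449085145 [-0.5 -0.4 -1. ]
290.1106835441082 210.02389606135463 [[289.75772567 217.37384805]]
240 150
```

View pics/over_a.png

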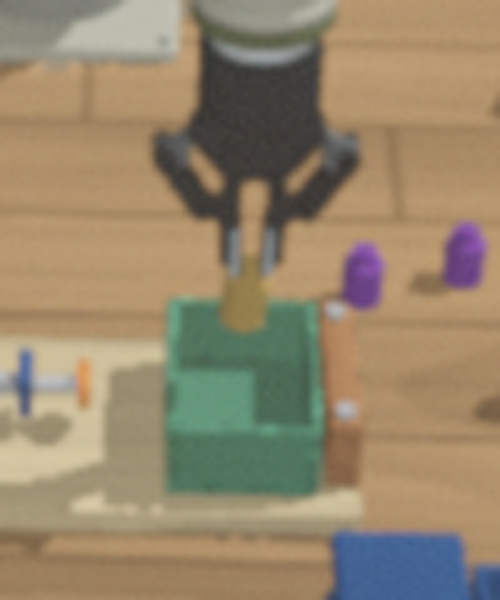

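The weight hangs from the tips at crop (243,300), over the back half of the open bed. I lower it and release.

```bash
python3 -m jog '[[[0,0,0.5,0,0,0,0],[0,0,0.5,0,0,0,0],[0,0,0.4,0,0,0,0],[0,0,0.2,0,0,0,0],[0,0,0,0,0,0,0]]]' 60
python3 -m jog '[[[0,0,0,0,0,0,0.4],[0,0,0,0,0,0,0.4],[0,0,0,0,0,0,0.4]]]' 40
python3 -m jog '[[[0,0,-0.5,0,0,0,0.5],[0,0,-0.9,0,0,0,0.5],[0,0,-0.9,0,0,0,0.5],[0,0,-0.6,0,0,0,0.5]]]'
```

```text
time: 4.9
tool_pos: [614.6, 154.8, 61.8]
tcp_rot: [-180.0, -0.1, -179.2]
ft_force: [0.6, -1.1, -0.7]
finger_gap: 12.8
time: 5.28
tool_pos: [616.0, 154.7, 63.5]
tcp_rot: [180.0, 0.1, -179.2]
ft_force: [0.0, 0.1, -0.3]
finger_gap: 34.4
time: 5.78
tool_pos: [616.3, 154.8, 210.9]
tcp_rot: [180.0, 0.2, -179.2]
ft_force: [0.6, 0.8, -0.0]
finger_gap: 42.7
```

```bash
python3 -m jog '[[[0.272,-0.86,0,0,0,0,0.6],[0.272,-0.86,0,0,0,0,0.6],[0.272,-0.86,0,0,0,0,0.6],[0.272,-0.86,0,0,0,0,0.6],[0.272,-0.86,0,0,0,0,0.6],[0.272,-0.86,0,0,0,0,0.6],[0.272,-0.86,0,0,0,0,0.6],[0.272,-0.86,0,0,0,0,0.6],[0.272,-0.86,0.3,0,0,0,0.6],[0.272,-0.86,0.3,0,0,0,0.6],[0.272,-0.86,0.3,0,0,0,0.6],[0,0,0,0,0,0,0.6]]]' 40
python3 - <<'E'
from h import *
from bench import snapshot,telemetry
s=telemetry.sense();print(s["tool_pos"].round(1),s["finger_gap"],s["joint_pos"].round(0))
p,d=snapshot("scene");q,e=snapshot("top")
for n,im,dd,roi in(("scene",p,d,(262,200,312,250)),("top",q,e,(188,138,222,185)),("scene",p,d,(145,195,165,225))):
  for c,st,m in blobs(im,(18,100,60),(34,255,255),roi,15):
    P=pts(n,m,dd);print(n,c,st.tolist(),np.percentile(P,[5,50,95],axis=0).round(0).tolist())
a=cv2.resize(q[120:220,180:300],(480,400));b=cv2.resize(p[110:240,110:190],(300,400));cv2.imwrite("pics/mid.png",np.hstack([a,b])[:,:,::-1])
E
```

```text
time: 7.28
tool_pos: [470.2, -322.6, 161.2]
tcp_rot: [180.0, -0.1, -179.4]
ft_force: [-0.6, -0.6, 0.0]
finger_gap: 51.1
[ 470.2 -322.6  161.2] 51.057043681758714 [ -40.    4.   93.   -0.   83. -130.]
scene [287.6 230.7] [284, 227, 8, 8, 54] [[611.0, 138.0, 53.0], [625.0, 150.0, 60.0], [632.0, 160.0, 73.0]]
top [206.4 154.6] [202, 150, 10, 10, 72] [[603.0, 141.0, 27.0], [613.0, 152.0, 60.0], [627.0, 167.0, 74.0]]
top [203.3 182.8] [192, 181, 24, 4, 57] [[513.0, 132.0, 13.0], [517.0, 172.0, 18.0], [522.0, 208.0, 23.0]]
scene [155.8 208.8] [151, 201, 10, 16, 121] [[417.0, -350.0, 2.0], [481.0, -321.0, 23.0], [489.0, -309.0, 49.0]]
```

View pics/mid.png

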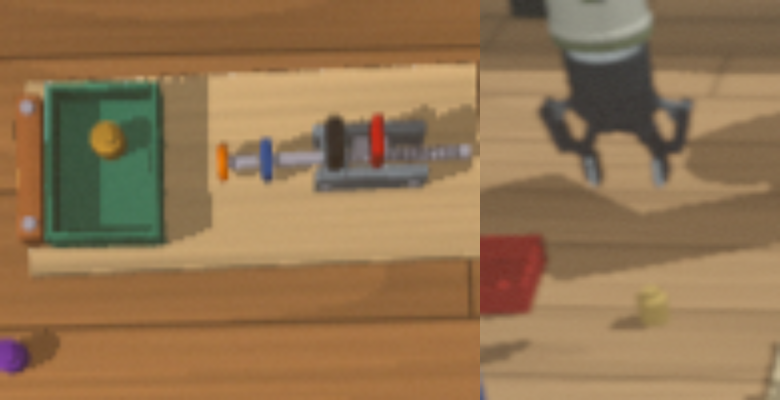

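The first weight stands upright in the bed (left crop (107,140)). The gripper is right above the second one (right crop (652,305)).

```bash
python3 -m jog '[[[-0.06,0.02,0.8,0,0,0,0.7],[0,0,0.8,0,0,0,0.7],[0,0,0.8,0,0,0,0.7],[0,0,0.58,0,0,0,0.7],[0,0,0,0,0,0,0.7],[0,0,0,0,0,0,0],[0,0,0,0,0,0,0],[0,0,0,0,0,0,0],[0,0,0,0,0,0,0],[0,0,0,0,0,0,0]]]' 60
python3 -m jog '[[[0,0,-0.5,0,0,0,0],[0,0,-0.9,0,0,0,0],[0,0,-0.9,0,0,0,0],[0,0,-0.9,0,0,0,0],[0,0,-0.9,0,0,0,0],[0,0,0,0,0,0,0]]]'
python3 - <<'E'
from h import *
from bench import snapshot,telemetry
s=telemetry.sense();print(s["tool_pos"].round(1),s["finger_gap"])
p,d=snapshot("scene")
for c,st,m in blobs(p,(18,80,60),(34,255,255),(140,150,175,225),12):print(c,st.tolist())
print(proj("scene",[s["tool_pos"],s["tool_pos"]-[0,0,30]]))
E
```

```text
time: 8.62
tool_pos: [476.6, -320.6, 15.7]
tcp_rot: [-179.9, 0.2, -179.2]
ft_force: [-0.6, 0.0, 7.1]
finger_gap: 12.4
time: 9.38
tool_pos: [477.2, -321.1, 224.2]
tcp_rot: [-179.7, 0.4, -179.2]
ft_force: [0.2, -0.2, -1.1]
finger_gap: 12.4
[ 477.2 -321.1  224.2] 12.380314750416309
[148.5 161.2] [144, 153, 11, 15, 121]
[[149.13943144 162.30643615]
 [150.25567082 169.74161575]]
```

```bash
python3 -m jog '[[[-0.163,0.864,0,0,0,0,0],[-0.163,0.864,0,0,0,0,0],[-0.163,0.864,0,0,0,0,0],[-0.163,0.864,0,0,0,0,0],[-0.163,0.864,0,0,0,0,0],[-0.163,0.864,0,0,0,0,0],[-0.163,0.864,0,0,0,0,0],[-0.163,0.864,0,0,0,0,0],[-0.163,0.864,0,0,0,0,0],[-0.163,0.864,0,0,0,0,0],[-0.163,0.864,0,0,0,0,0],[0,0,0.4,0,0,0,0]]]'
python3 -m jog '[[[0,0,0.6,0,0,0,0],[0,0,0.4,0,0,0,0],[0,0,0,0,0,0,0]]]'
python3 - <<'E'
from h import *
from bench import snapshot,telemetry
s=telemetry.sense();print(s["tool_pos"].round(1),s["finger_gap"])
p,d=snapshot("scene")
for c,st,m in blobs(p,(18,80,60),(34,255,255),(262,180,312,260),12):print(c,st.tolist())
print(proj("scene",[s["tool_pos"],s["tool_pos"]-[0,0,30]]))
E
```

```text
time: 10.92
tool_pos: [558.3, 160.0, 197.7]
tcp_rot: [179.9, 0.0, -179.0]
ft_force: [0.0, -0.1, -1.9]
finger_gap: 12.4
time: 11.3
tool_pos: [556.1, 156.0, 145.1]
tcp_rot: [-179.9, -0.3, -179.3]
ft_force: [-0.6, -0.5, -1.0]
finger_gap: 12.2
[556.1 156.  145.1] 12.181718138139667
[289.5 197.3] [284, 189, 11, 16, 117]
[269.5 214.5] [262, 208, 13, 10, 21]
[287.8 230.7] [284, 226, 9, 9, 62]
[272.5 256. ] [262, 256, 22, 1, 22]
[[290.29931528 198.08717066]
 [289.95375945 205.36783074]]
```

```bash
python3 -m jog '[[[0,0,0.5,0,0,0,0],[0,0,0.5,0,0,0,0],[0,0,0.4,0,0,0,0],[0,0,0.26,0,0,0,0],[0,0,0,0,0,0,0],[0,0,0,0,0,0,0.4],[0,0,0,0,0,0,0.4],[0,0,0,0,0,0,0.4]]]'
python3 -m jog '[[[0,0,-0.5,0,0,0,0.5],[0,0,-0.9,0,0,0,0.5],[0,0,-0.9,0,0,0,0.5],[0,0,-0.9,0,0,0,0.5],[0,0,0,0,0,0,0.8]]]'
python3 - <<'E'
from h import *
from bench import snapshot,telemetry
s=telemetry.sense();print(s["tool_pos"].round(1))
p,d=snapshot("scene")
for c,st,m in blobs(p,(18,100,60),(34,255,255),(262,205,312,260),12):
    P=pts("scene",m,d);print(c,st.tolist(),np.median(P,0).round())
E
```

```text
time: 12.35
tool_pos: [559.0, 157.2, 66.4]
tcp_rot: [180.0, 0.1, -179.2]
ft_force: [0.6, -0.8, 0.3]
finger_gap: 34.7
time: 12.98
tool_pos: [561.1, 157.6, 231.4]
tcp_rot: [179.9, 0.5, -179.2]
ft_force: [0.4, 0.7, -0.8]
finger_gap: 59.6
[561.1 157.6 231.4]
[288.2 225. ] [284, 215, 9, 20, 142] [570. 151.  59.]
```

Both weights are in the bed. Next I move above the trigger and grip with the jaws along the clamp axis. The TCP goes where the fully squeezed pair would be centred, so only the rear finger works the trigger and the grip isn't pushed.

```bash
python3 -m jog '[[[-0.108,-0.86,0,0,0,0,1],[-0.108,-0.86,0,0,0,0,1],[-0.108,-0.86,0,0,0,0,1],[-0.108,-0.86,0,0,0,0,1],[-0.108,-0.86,0,0,0,0,1],[0,0,0.2,0,0,0,1],[0,0,0,0,0,0,1]]]'
cat > look.py <<'E'
from h import *
from bench import snapshot,telemetry
import sys
s=telemetry.sense();print(s["time"],s["tool_pos"].round(1),"gap",round(s["finger_gap"],1),s["ft_force"].round(1))
p,d=snapshot("scene")
for lab,lo,hi,z in(("red",(0,150,80),(6,255,255),130),("blue",(100,150,60),(125,255,255),50),("orange",(7,150,130),(17,255,255),50),("green",(60,80,30),(90,255,255),73),("brass",(18,100,60),(34,255,255),60)):
    for c,st,m in blobs(p,lo,hi,(200,195,312,250),6):
        if lab=="orange" and c[0]>300: continue
        P=pts("scene",m,d);print(lab,c,st.tolist(),P.mean(0).round(1),"yr",np.percentile(P[:,1],[3,97]).round(1))
if len(sys.argv)>1:
    cv2.imwrite(f"pics/{sys.argv[1]}.png",cv2.resize(p[140:260,190:320],(780,600)[:2],interpolation=cv2.INTER_CUBIC)[:,:,::-1])
E
python3 look.py trig
```

```text
time: 13.9
tool_pos: [586.8, -57.1, 212.9]
tcp_rot: [179.9, -0.2, -179.3]
ft_force: [0.4, 0.9, 0.4]
finger_gap: 85.4
13.9 [586.8 -57.1 212.9] gap 85.4 [0.4 0.9 0.4]
red [215.1 209.9] [214, 203, 3, 17, 39] [608.  -87.4 129.1] yr [-91.1 -83.6]
green [275.1 213.1] [275, 211, 2, 6, 7] [545.6 107.7  72.7] yr [107.1 110.1]
green [277. 231.] [274, 224, 9, 13, 74] [610.7 114.9  49.2] yr [104.6 128.8]
green [298.7 236.3] [290, 229, 14, 14, 59] [654.8 184.1  66.3] yr [159.9 198.1]
green [295.  245.3] [288, 242, 14, 6, 39] [661.6 173.5  33.5] yr [151.1 192.8]
brass [288.2 225. ] [284, 215, 9, 20, 143] [588.4 151.8  57.7] yr [138.7 165. ]
```

View pics/trig.png

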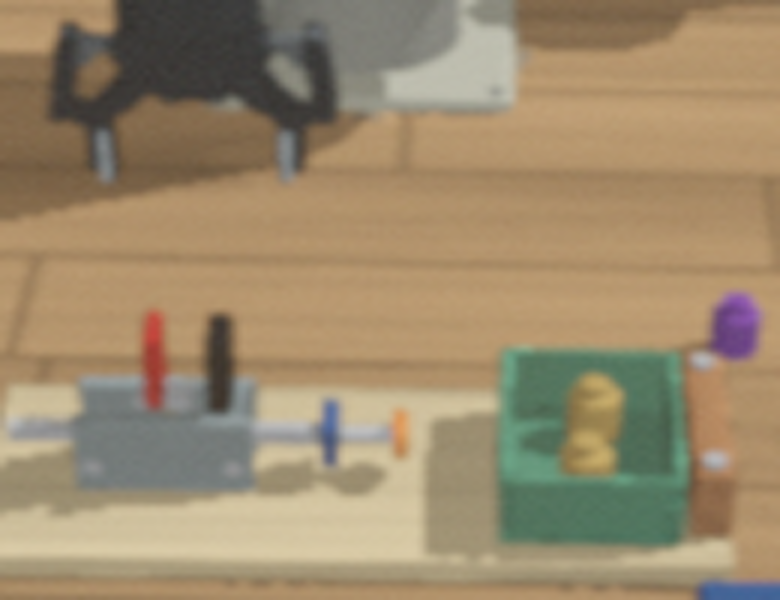

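Both weights stand in the bed ((595,395) and (588,452)). The open fingers straddle the red (153,360) and black (220,360) plates, so I descend.

```bash
sed -i 's/(7,150,130),(17,255,255)/(5,110,150),(17,255,255)/; s/(100,150,60),(125/(100,110,50),(125/; s/(200,195,312,250)/(200,195,312,238)/' look.py
python3 -m jog '[[[-0.08,0,0.6,0,0,0,1],[0,0,0.6,0,0,0,1],[0,0,0.6,0,0,0,1],[0,0,0.4,0,0,0,1],[0,0,0,0,0,0,1]]]' 40
python3 look.py
python3 -m jog '[[[0,0,0,0,0,0,0.7],[0,0,0,0,0,0,0.6],[0,0,0,0,0,0,0.5],[0,0,0,0,0,0,0.45]]]' 40
python3 look.py
```

```text
time: 14.58
tool_pos: [590.8, -56.5, 103.7]
tcp_rot: [180.0, -0.2, -179.2]
ft_force: [0.5, 0.1, 0.2]
finger_gap: 85.2
14.575 [590.8 -56.5 103.7] gap 85.2 [0.5 0.1 0.2]
red [215.1 210. ] [214, 203, 3, 17, 36] [608.6 -87.3 129.1] yr [-90.9 -83.8]
orange [215.  207.1] [213, 201, 6, 14, 47] [536.7 -97.5  85.6] yr [-122.2  -82.6]
orange [256.5 226.2] [256, 222, 2, 9, 17] [602.3  46.6  60. ] yr [44.5 48.6]
green [275.2 213.4] [275, 211, 2, 7, 9] [548.8 108.   73.9] yr [107.1 110.7]
green [277.2 230.7] [274, 223, 9, 14, 78] [608.9 115.4  48.9] yr [104.6 128.9]
green [298.9 234.6] [292, 229, 12, 9, 41] [650.  184.7  69.4] yr [165.4 198.4]
brass [288.2 225. ] [284, 215, 9, 20, 144] [587.9 151.9  57.2] yr [138.3 165.3]
time: 15.12
tool_pos: [594.3, -60.2, 111.6]
tcp_rot: [-179.7, 0.3, -179.3]
ft_force: [-12.4, -6.5, 25.7]
finger_gap: 38.6
15.125 [594.3 -60.2 111.6] gap 38.6 [-12.4  -6.5  25.7]
red [218.4 210.8] [217, 203, 3, 17, 35] [607.4 -77.  125.1] yr [-81.1 -74.1]
orange [220.  206.6] [218, 201, 4, 14, 20] [537.9 -80.3  89.9] yr [-104.5  -71.8]
orange [216.5 210.8] [216, 208, 2, 7, 13] [524.5 -95.   60.2] yr [-108.6  -80.2]
orange [258.5 226. ] [258, 222, 2, 9, 18] [602.3  53.3  61.3] yr [51.3 55.3]
green [275.2 214.1] [274, 211, 3, 7, 11] [548.3 107.9  70.8] yr [104.9 111. ]
green [277.1 230.7] [274, 222, 10, 16, 82] [609.7 115.4  49.7] yr [104.5 129.7]
green [298.7 234.7] [292, 229, 12, 9, 45] [649.7 184.3  68.7] yr [163.5 198. ]
brass [288.2 224.9] [284, 215, 9, 20, 142] [588.1 151.8  57.5] yr [138.3 165.1]
```

Pads that swing while pressed on both plates drag in z (26 N). A cleaner way is to hold the opening constant and stroke the arm along the clamp axis, so only the rear finger pushes the trigger.

```bash
python3 -m jog '[[[0,0,-0.1,0,0,0,0.85],[0,-0.08,0,0,0,0,0.75],[0,-0.1,0,0,0,0,0.7],[0,0,0,0,0,0,0.7],[0,0,0,0,0,0,0.7]]]' 60
python3 look.py | grep -v green
python3 -m jog '[[[0,0.15,0,0,0,0,0.7],[0,0.15,0,0,0,0,0.7],[0,0.1,0,0,0,0,0.7],[0,0,0,0,0,0,0.7]]]'
python3 look.py | grep -v green
```

```text
time: 15.8
tool_pos: [592.1, -66.5, 110.0]
tcp_rot: [180.0, -0.0, -179.2]
ft_force: [-0.3, 0.2, 0.0]
finger_gap: 59.5
15.8 [592.1 -66.5 110. ] gap 59.5 [-0.3  0.2  0. ]
red [215.1 209.9] [214, 203, 3, 17, 37] [607.9 -87.5 129. ] yr [-91.  -83.9]
orange [214.9 206.8] [213, 201, 6, 14, 47] [525.  -99.7  78. ] yr [-123.7  -82.5]
orange [258.5 226. ] [258, 222, 2, 9, 18] [601.1  53.3  60.3] yr [51.1 55.2]
brass [288.2 225. ] [284, 215, 9, 20, 143] [588.  151.8  57.6] yr [138.5 165. ]
time: 16.35
tool_pos: [592.1, -45.9, 110.5]
tcp_rot: [-180.0, 0.0, -179.2]
ft_force: [0.0, 0.1, 0.6]
finger_gap: 59.9
16.35 [592.1 -45.9 110.5] gap 59.9 [0.  0.1 0.6]
red [215.  211.3] [214, 206, 3, 14, 29] [611.6 -87.5 125.8] yr [-91.2 -83.7]
orange [213.5 209.2] [213, 204, 2, 11, 19] [ 519.8 -106.    63.7] yr [-123.   -89.8]
orange [217.  209.2] [216, 206, 3, 8, 12] [566.8 -86.9  99.5] yr [-99.8 -81.7]
orange [258.5 226. ] [258, 222, 2, 9, 18] [602.6  53.3  61.5] yr [51.3 55.3]
brass [288.2 225.1] [284, 215, 9, 20, 143] [588.7 151.7  57.5] yr [138.6 164.9]
```

The trigger didn't move: the tips passed over its top. The real tips sit about 30 mm above the reported TCP at this opening, which fits the knob grips. I back off and go lower.

```bash
python3 -m jog '[[[0,-0.2,0,0,0,0,0.7],[0,-0.22,0,0,0,0,0.7],[0,0,0,0,0,0,0.7],[0,0,0.2,0,0,0,0.7],[0,0,0.2,0,0,0,0.7],[0,0,0.2,0,0,0,0.7],[0,0,0,0,0,0,0.7]]]'
python3 look.py low | grep -v green
```

```text
time: 17.27
tool_pos: [591.2, -67.1, 78.7]
tcp_rot: [180.0, -0.2, -179.2]
ft_force: [-0.1, 0.7, -0.3]
finger_gap: 59.9
17.275 [591.2 -67.1  78.7] gap 59.9 [-0.1  0.7 -0.3]
red [215.  210.2] [214, 203, 3, 17, 34] [608.6 -87.7 128.1] yr [-91.1 -83.9]
orange [215.9 204.5] [213, 201, 6, 11, 21] [527.7 -95.6  90.3] yr [-123.8  -82.4]
orange [258.5 226. ] [258, 222, 2, 9, 18] [602.6  53.3  61.5] yr [51.3 55.2]
brass [288.2 225. ] [284, 215, 9, 20, 143] [587.9 151.8  57.3] yr [138.6 165.2]
```

View pics/low.png

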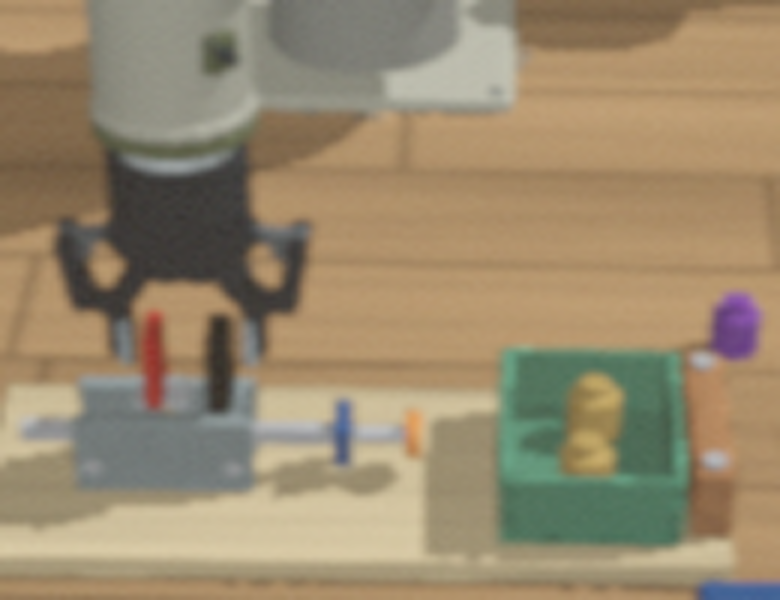

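The fingers now straddle both plates, with about 35 mm overlap (tips at (122,360) and (255,360)). Starting the strokes.

```bash
python3 -m jog '[[[0,0.14,0,0,0,0,0.7],[0,0.14,0,0,0,0,0.7],[0,0.14,0,0,0,0,0.7],[0,0.14,0,0,0,0,0.7],[0,0,0,0,0,0,0.7]]]'
python3 look.py | grep -v green
python3 -m jog '[[[0,-0.14,0,0,0,0,0.7],[0,-0.14,0,0,0,0,0.7],[0,-0.14,0,0,0,0,0.7],[0,-0.14,0,0,0,0,0.7],[0,0,0,0,0,0,0.7]]]'
python3 look.py | grep -v green
```

```text
time: 17.95
tool_pos: [592.2, -41.4, 80.8]
tcp_rot: [-179.8, 0.0, -179.2]
ft_force: [1.0, -11.6, -1.5]
finger_gap: 59.9
17.95 [592.2 -41.4  80.8] gap 59.9 [  1.  -11.6  -1.5]
red [221.4 210.3] [220, 203, 3, 17, 33] [607.1 -67.  127.2] yr [-70.2 -64.4]
orange [222.1 202.6] [220, 201, 5, 4, 10] [548.3 -70.9 114.4] yr [-91.6 -63.1]
orange [263.2 226.6] [262, 222, 3, 10, 22] [595.9  68.7  54. ] yr [63.8 71.8]
brass [288.2 225. ] [284, 215, 9, 20, 143] [588.2 151.7  57.7] yr [138.3 165.3]
time: 18.62
tool_pos: [592.4, -67.8, 80.5]
tcp_rot: [180.0, -0.0, -179.3]
ft_force: [-0.6, 0.6, 0.0]
finger_gap: 59.6
18.625 [592.4 -67.8  80.5] gap 59.6 [-0.6  0.6  0. ]
red [215.  210.2] [214, 203, 3, 17, 34] [609.7 -87.6 129. ] yr [-90.6 -83.7]
orange [214.9 206.7] [213, 201, 6, 14, 39] [526.6 -99.5  79.6] yr [-123.5  -82.8]
orange [263.3 226.9] [262, 222, 3, 10, 22] [597.3  69.   53.9] yr [63.9 71.8]
brass [288.2 225.1] [284, 215, 9, 20, 143] [588.  151.8  57.1] yr [138.6 165.2]
```

The full stroke works (jaw +16 mm), about 30 mm of gap is left. Second stroke next.

```bash
python3 -m jog '[[[0,0.14,0,0,0,0,0.7],[0,0.14,0,0,0,0,0.7],[0,0.14,0,0,0,0,0.7],[0,0.14,0,0,0,0,0.7],[0,0,0,0,0,0,0.7]]]'
python3 -m jog '[[[0,-0.14,0,0,0,0,0.7],[0,-0.14,0,0,0,0,0.7],[0,-0.14,0,0,0,0,0.7],[0,-0.14,0,0,0,0,0.7],[0,0,0,0,0,0,0.7]]]'
python3 look.py s2
python3 - <<'E'
import cv2
a=cv2.imread('pics/s2.png');cv2.imwrite('pics/s2c.png',cv2.resize(a[280:580,240:780],(780,433)))
E
```

```text
time: 19.3
tool_pos: [591.8, -41.4, 80.3]
tcp_rot: [-179.8, -0.0, -179.2]
ft_force: [-0.6, -13.7, -2.0]
finger_gap: 60.0
time: 19.92
tool_pos: [592.5, -67.8, 80.6]
tcp_rot: [180.0, 0.0, -179.3]
ft_force: [-0.1, 0.3, 0.4]
finger_gap: 59.4
19.925 [592.5 -67.8  80.6] gap 59.4 [-0.1  0.3  0.4]
red [215.1 210.1] [214, 203, 3, 17, 35] [608.3 -87.5 128.3] yr [-91.4 -83.8]
orange [215.  206.8] [213, 201, 6, 14, 39] [523.4 -99.7  76.6] yr [-122.7  -82.4]
orange [268.9 226.5] [268, 222, 3, 10, 26] [601.6  87.9  59.5] yr [84.6 91.6]
green [275.3 213.6] [275, 211, 2, 7, 10] [544.7 108.3  70. ] yr [107.1 110.9]
green [277.3 230.4] [274, 219, 10, 19, 91] [609.7 115.7  50.9] yr [104.5 131.1]
green [298.6 234.7] [291, 229, 13, 9, 43] [652.3 183.9  70.7] yr [162.3 198.2]
brass [288.2 225. ] [284, 215, 9, 20, 143] [588.3 151.8  57.6] yr [138.7 165.1]
```

View pics/s2c.png

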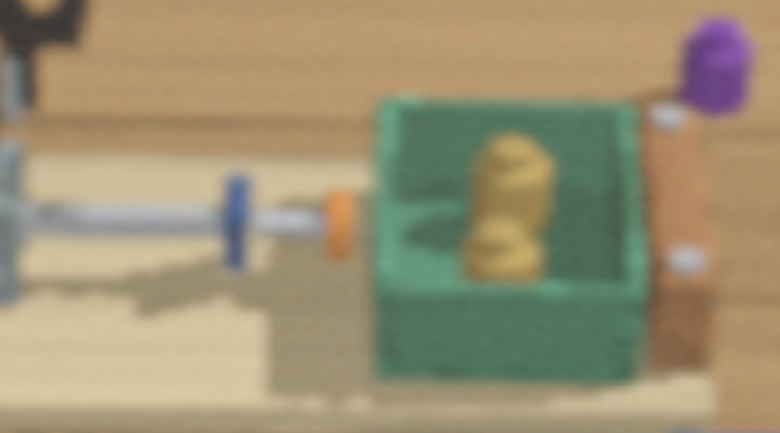

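The pad (340,222) is about 12 mm short of the bed side, and both weights are standing. I make the third stroke in steps, reading the force.

```bash
python3 -m jog '[[[0,0.12,0,0,0,0,0.7],[0,0.12,0,0,0,0,0.7],[0,0.08,0,0,0,0,0.7],[0,0,0,0,0,0,0.7]]]'
python3 -m jog '[[[0,0.08,0,0,0,0,0.7],[0,0,0,0,0,0,0.7]]]'
python3 -m jog '[[[0,0.08,0,0,0,0,0.7],[0,0,0,0,0,0,0.7]]]'
python3 -m jog '[[[0,0.06,0,0,0,0,0.7],[0,0,0,0,0,0,0.7]]]'
cat > pad.py <<'E'
from h import *
from bench import snapshot,telemetry
f=[];R=[]
for i in range(4):
    p,d=snapshot("scene");s=telemetry.sense();f.append(s["ft_force"])
    h=cv2.cvtColor(p,cv2.COLOR_RGB2HSV).astype(int);r=[]
    # sub-pixel columns, saturation/colour-weighted, in rows of the pad axis
    P=p.astype(float);a=P[218:236,235:276]
    wb=np.clip(a[:,:,2]-a[:,:,0]-15,0,None);wo=np.clip(a[:,:,0]-a[:,:,2]-105,0,None)
    wo[:,:]*=1;u=np.arange(235,276)
    r=[(wb.sum(0)*u).sum()/wb.sum(),(wo.sum(0)*u).sum()/max(wo.sum(),1e-9)]
    g=blobs(p,(60,80,30),(90,255,255),(268,205,312,252),5);r.append(min(x[1][0] for x in g))
    R.append(r)
R=np.mean(R,0);print(s["time"],s["tool_pos"].round(1),"ft",np.mean(f,0).round(1),"blue,orange,bedleft",R.round(2),"sep",(R[1]-R[0]).round(2))
hs=cv2.cvtColor(p,cv2.COLOR_RGB2HSV)
E
python3 pad.py; python3 look.py | egrep -v "green"
```

```text
time: 20.48
tool_pos: [592.1, -51.5, 80.5]
tcp_rot: [-179.9, -0.0, -179.2]
ft_force: [0.5, -5.1, -0.1]
finger_gap: 59.5
time: 20.72
tool_pos: [592.0, -47.9, 80.5]
tcp_rot: [-179.9, -0.0, -179.2]
ft_force: [-0.8, -5.5, 0.4]
finger_gap: 59.8
time: 20.98
tool_pos: [591.9, -44.6, 80.5]
tcp_rot: [-179.9, -0.0, -179.2]
ft_force: [0.3, -7.9, -0.8]
finger_gap: 59.8
time: 21.22
tool_pos: [591.9, -42.0, 80.5]
tcp_rot: [-179.8, -0.0, -179.2]
ft_force: [0.0, -10.6, -0.8]
finger_gap: 59.9
21.425 [591.9 -42.1  80.5] ft [  0.  -10.2  -1.6] blue,orange,bedleft [263.99 272.42 275.  ] sep 8.42
21.425 [591.9 -42.1  80.5] gap 59.4 [ -0.  -10.3  -1.2]
red [221.2 210.1] [220, 203, 3, 18, 39] [607.3 -67.8 128.1] yr [-72.5 -63.9]
orange [222. 203.] [220, 201, 4, 5, 11] [567.5 -69.  127.2] yr [-88.8 -63.3]
orange [272.4 226.4] [271, 222, 3, 10, 19] [597.8  99.4  57.6] yr [ 96.3 101.6]
brass [289.1 224.8] [285, 215, 9, 20, 143] [587.1 154.9  57.7] yr [141.8 168.4]
```

The pad met the bed, which slid about 3 mm (force 10 N, up from 5.3 N). I release, take a fresh bite and press gradually, aiming for about 5.3 + 10.8 ≈ 16 N.

```bash
python3 -m jog '[[[0,-0.14,0,0,0,0,0.7],[0,-0.14,0,0,0,0,0.7],[0,-0.14,0,0,0,0,0.7],[0,-0.1,0,0,0,0,0.7],[0,0,0,0,0,0,0.7]]]'
python3 pad.py; python3 look.py | egrep "brass|red|orange .27"
python3 -m jog '[[[0,0.12,0,0,0,0,0.7],[0,0.08,0,0,0,0,0.7],[0,0,0,0,0,0,0.7]]]'
python3 -m jog '[[[0,0.06,0,0,0,0,0.7],[0,0,0,0,0,0,0.7]]]'
python3 -m jog '[[[0,0.06,0,0,0,0,0.7],[0,0,0,0,0,0,0.7]]]'
python3 pad.py; python3 look.py | egrep "brass|red|orange .27"
```

```text
time: 22.1
tool_pos: [592.4, -66.6, 80.5]
tcp_rot: [180.0, 0.0, -179.2]
ft_force: [0.3, 0.3, 0.7]
finger_gap: 59.7
22.3 [592.3 -66.2  80.5] ft [-0.4 -0.  -0.2] blue,orange,bedleft [263.4  272.44 275.  ] sep 9.04
red [215.  210.1] [214, 203, 3, 17, 35] [608.3 -87.9 128.5] yr [-91.5 -83.7]
orange [272.4 226.2] [271, 222, 3, 10, 20] [594.4  99.2  55.5] yr [ 94.4 101.6]
brass [289.1 224.8] [285, 215, 9, 20, 144] [587.1 154.9  57.6] yr [141.9 168.6]
time: 22.72
tool_pos: [592.2, -56.6, 80.5]
tcp_rot: [-180.0, -0.0, -179.2]
ft_force: [-0.2, -3.1, -0.0]
finger_gap: 59.9
time: 22.98
tool_pos: [592.2, -54.6, 80.5]
tcp_rot: [-179.9, 0.0, -179.2]
ft_force: [-0.2, -7.4, -1.0]
finger_gap: 60.0
time: 23.22
tool_pos: [592.1, -52.2, 80.5]
tcp_rot: [-179.9, 0.0, -179.3]
ft_force: [0.2, -8.9, -1.4]
finger_gap: 59.8
23.425 [592.1 -52.3  80.5] ft [ 0.3 -9.7 -1.7] blue,orange,bedleft [264.15 272.42 275.  ] sep 8.27
red [217.9 210.5] [217, 203, 3, 18, 38] [608.1 -78.5 127.5] yr [-82.4 -74.2]
orange [272.4 226.4] [271, 222, 3, 10, 19] [598.4  99.4  58. ] yr [ 96.3 101.6]
brass [289.1 224.7] [285, 215, 9, 20, 142] [587.6 154.9  58.2] yr [141.8 168.3]
```

```bash
python3 -m jog '[[[0,0.06,0,0,0,0,0.7],[0,0,0,0,0,0,0.7]]]'
python3 pad.py
python3 -m jog '[[[0,0.06,0,0,0,0,0.7],[0,0,0,0,0,0,0.7]]]'
python3 pad.py; python3 look.py | egrep "brass|red|orange .27"
python3 - <<'E'
import numpy as np
P=np.load("scene0.npz")["p"].astype(float);a=P[218:236,235:276];u=np.arange(235,276)
wb=np.clip(a[:,:,2]-a[:,:,0]-15,0,None);wo=np.clip(a[:,:,0]-a[:,:,2]-105,0,None)
b=(wb.sum(0)*u).sum()/wb.sum();o=(wo.sum(0)*u).sum()/wo.sum();print("free",b,o,o-b)
E
```

```text
time: 23.72
tool_pos: [592.1, -49.9, 80.5]
tcp_rot: [-179.8, 0.0, -179.3]
ft_force: [-0.1, -12.2, -1.0]
finger_gap: 59.7
23.925 [592.1 -49.9  80.5] ft [  0.2 -12.7  -1.9] blue,orange,bedleft [264.87 272.45 275.  ] sep 7.59
time: 24.18
tool_pos: [592.0, -47.5, 80.4]
tcp_rot: [-179.8, 0.0, -179.3]
ft_force: [1.1, -16.3, -1.6]
finger_gap: 59.8
24.375 [592.  -47.5  80.4] ft [  0.4 -14.5  -1.7] blue,orange,bedleft [265.07 272.44 275.  ] sep 7.36
red [219.4 210.5] [218, 203, 3, 17, 34] [607.5 -73.5 126.3] yr [-76.7 -71. ]
orange [272.5 226.5] [272, 222, 2, 10, 18] [602.5  99.7  60.9] yr [ 97.8 101.6]
brass [289.1 224.8] [285, 215, 9, 20, 145] [587.5 154.9  57.9] yr [142.  168.2]
free 252.30734966592428 256.20183486238534 3.894485196461062
```

Force suggests about 8 mm of pad travel. I cross-check against the free spacing in the s2 picture, with the same tight measure on both.

```bash
python3 look.py fin | egrep "brass"
python3 - <<'E'
import cv2,numpy as np
for n in("trig","low","s2","fin"):
    im=cv2.imread(f"pics/{n}.png")[:,:,::-1].astype(float)
    a=im[395:465,340:600]  # rows of the pad axis
    b=np.clip(a[:,:,2]-a[:,:,0]-10,0,None).sum(0) if n in("s2","fin") else np.clip(im[395:465,300:600][:,:,2]-im[395:465,300:600][:,:,0]-10,0,None).sum(0)
    x0=340 if n in("s2","fin") else 300
    ub=np.arange(x0,600);k=int(b.argmax());w=slice(max(k-14,0),k+15);cb=(b[w]*ub[w]).sum()/b[w].sum()
    hsv=cv2.cvtColor(im[395:465].astype(np.uint8),cv2.COLOR_RGB2HSV)
    m=((hsv[:,:,0]>=5)&(hsv[:,:,0]<=15)&(hsv[:,:,1]>135)&(hsv[:,:,2]>190));m[:,:int(cb)]=0;m[:,int(cb)+90:]=0
    c=m.sum(0);cols=np.nonzero(c>8)[0];co=(c*np.arange(780)).sum()/c.sum()
    print(n,"blue",cb.round(1),"orange",co.round(1),cols.min(),cols.max(),"sep mm",((co-cb)/6/0.307).round(1))
a=cv2.imread('pics/fin.png');cv2.imwrite('pics/finc.png',cv2.resize(a[280:580,240:780],(780,433)))
E
```

```text
brass [289.1 224.8] [285, 215, 9, 20, 142] [587.8 154.9  58.2] yr [141.8 168.3]
trig blue 329.7 orange 400.2 397 403 sep mm 38.3
low blue 342.2 orange 413.0 410 415 sep mm 38.4
s2 blue 403.0 orange 474.8 469 480 sep mm 38.9
fin blue 444.0 orange 496.7 494 500 sep mm 28.6
```

View pics/finc.png

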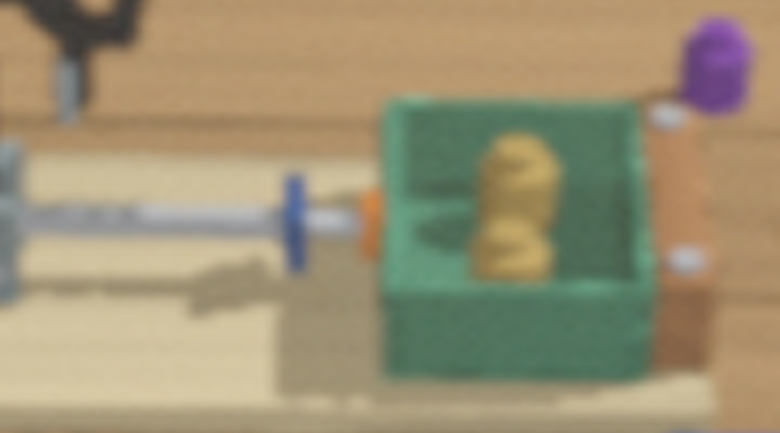

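The picture shows the orange pad (370,225) against the bed, the bed against the stop, and both weights upright inside. Head-to-pad spacing went from 38.6 to 28.6 mm, so about 9–10 mm pressed. Force gives about 8 mm. Handing in.

```bash
python3 -m jog '[[[0,0,0,0,0,0,0.7],[0,0,0,0,0,0,0.7]]]'; python3 -c "
from bench import job;print(job.hand_in())"
```

```text
time: 24.72
tool_pos: [592.1, -47.5, 80.5]
tcp_rot: [-179.8, 0.0, -179.3]
ft_force: [0.3, -15.3, -1.6]
finger_gap: 59.5
the job is handed in; nothing more can be done
None
```

I dropped both brass weights into the bed and let go of them. I then pumped the trigger until the pad pressed the bed against the stop, and handed in at about 25 s with the rear finger still pushing the trigger.

**Last checks:**
- **Pad:** pressed in about 8 mm by force (15 N at the wrist, less about 5 N for the trigger alone). The picture gives about 10 mm. The two disagree by 2 mm, but both lie within 4.5–11.5 mm. A rougher estimate from the jaw head's movement alone gave 5–8 mm, also in range.
- **Bed and weights:** the bed slid about 3 mm and stopped moving. Both weights stand upright inside it.
- **Hold:** steady over the last two readings. No verdict was reported.

**What went differently than planned:**
- Both weights were lifted by their knobs, because the fingertips turned out to sit 20–30 mm above the reported tool point.
- My first squeeze, with both fingers on the plates, moved the jaw about 7 mm but pushed the gripper up with 26 N at the wrist. The next stroke passed over the top of the trigger without touching it.
- I then went lower and stroked with the arm at a fixed finger opening, so the final hold pushes on the trigger alone; the front finger does not touch the black grip.

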